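# Set a straightedge against two pins on the soldering board

### The job

Take the steel straightedge out of the open drawer of the kit chest and lay it flat on the soldering board, on the robot's side of the two pins; slide it up gently until the same long edge bears against both pins at once, without forcing the pins, and leave it lying there touching both. Push the emptied drawer fully home, past its catch, and leave the other things on the bench where they are.

Things in the scene. Friction and masses are not known exactly. Their poses are not given: they have to be found in the camera images.
- straightedge: plain steel bar 180 x 40 x 8 mm, 0.36 to 0.61 kg; either face and edge will do. Origin at its centre; y along its length, z across its width, x through its thickness. Starts standing on a long edge (z up) on the drawer's inside floor, held by slotted wooden cleats 24 mm high, 61 to 83 mm either side of the drawer's middle, free between. On edge it stands by itself; it tips when pushed near the top
- board: soldering board, 260 (x) x 280 (y) x 12 mm, pale fibre, fixed to the bench; origin at the centre of its underside. The robot's side is its -x side
- pin_a: fixed steel pin in the board, on the board's +y side: shank 8 mm diameter, 25 mm high, with a flat head of 14 mm diameter in its top 4 mm. Origin on its axis at the board's top surface; axes as the board's. The pins are 100 to 140 mm apart and must not be pressed with more than 10 N each; their line may be askew to the board by up to 17 degrees
- pin_b: the other pin, alike, on the board's -y side
- pin_a_mid (a point): point on pin_a's axis 4 mm above the board (half the thickness of the straightedge lying flat)
- pin_b_mid (a point): the same point on pin_b
- chest: grey steel bench-top kit chest, 240 (x) x 300 (y) x 158 mm, fixed; origin at the centre of its underside, its front faces its own -x. The top drawer is the open one, the two below are shut
- kit_drawer (a joint): opening of the top drawer in m: 0 fully home, grows as it comes out along the chest's -x. About 1.5 N of friction; from 12 to 5 mm before home a sprung catch resists with a further 4 to 7 N, then it draws the drawer home to a hard stop
- drawer_handle (a point): middle of the drawer's bar handle (120 mm along the chest's y, 11 mm thick), 35 mm in front of the drawer front's face, 128 mm above the bench. The drawer front is 12 mm thick, its top edge 152 mm above the bench; the inside floor is 92 mm above the bench. The straightedge's slot is 107 mm behind the handle and 60 mm behind the front's inner face
- tile: bystander: round plaster tile with a copper collar on it, 80 mm diameter, 17 mm high, on the board beyond the pins; origin under its centre
- spool: bystander: solder spool, 44 mm diameter, 30 mm high, standing on the board beyond the pins; origin under its centre
- pliers: bystander: pliers with red handles, 165 mm long, 14 mm high, lying on the bench to the right of the board; origin near the rivet
- mug: bystander: white mug, 76 mm diameter, 90 mm high, standing on the bench to the right; origin under its centre

How it is judged (in metres and radians):
On the way:
1. the straightedge, lying flat on the board on the robot's side of the pins, is borne against both pins at once (at least 0.4 N on each) ((angle between straightedge's own x axis and vertical below 0.06 rad or angle between straightedge's own x axis and vertical above 3.0816 rad) and height (world z) of straightedge below 0.019 m and x of straightedge in the frame of pin_a below 0.01 m and x of straightedge in the frame of pin_b below 0.01 m and y of pin_a_mid in the frame of straightedge between -0.088 and 0.088 m and y of pin_b_mid in the frame of straightedge between -0.088 and 0.088 m and contact force between straightedge and pin_a above 0.4 N and contact force between straightedge and pin_b above 0.4 N), for 0.15 s.
At the end, for the whole second after the job is handed in: the straightedge lies flat (within 0.06 rad) and at rest on the board, on the robot's side of the pins, one long edge within 1.5 mm of touching both pins, both pins at least 2 mm inside its ends; the drawer is within 2 mm of fully home ((angle between straightedge's own x axis and vertical below 0.06 rad or angle between straightedge's own x axis and vertical above 3.0816 rad) and height (world z) of straightedge below 0.019 m and x of straightedge in the frame of pin_a below 0.01 m and x of straightedge in the frame of pin_b below 0.01 m and y of pin_a_mid in the frame of straightedge between -0.088 and 0.088 m and y of pin_b_mid in the frame of straightedge between -0.088 and 0.088 m and ((z of pin_a_mid in the frame of straightedge between 0.0225 and 0.0255 m and z of pin_b_mid in the frame of straightedge between 0.0225 and 0.0255 m) or (z of pin_a_mid in the frame of straightedge between -0.0255 and -0.0225 m and z of pin_b_mid in the frame of straightedge between -0.0255 and -0.0225 m)) and value of joint kit_drawer below 0.002 m and linear speed of straightedge below 0.01 m/s).
It fails at once if a pin is forced: the straightedge presses on it with more than 10 N (contact force between straightedge and pin_a above 10 N or contact force between straightedge and pin_b above 10 N).
It fails at once if the plaster soldering tile is moved by more than 20 mm (distance of tile from where it was at the start of the episode above 0.02 m).
It fails at once if the solder spool is moved by more than 20 mm (distance of spool from where it was at the start of the episode above 0.02 m).
It fails at once if the pliers is moved by more than 20 mm (distance of pliers from where it was at the start of the episode above 0.02 m).
It fails at once if the mug is moved by more than 20 mm (distance of mug from where it was at the start of the episode above 0.02 m).
It also fails if it takes over 69 s, if anything falls off the work surface, if the arm or the gripper's body presses on something with over 40 N, if the wrist force passes 120 N, or if a joint passes its speed limit or range.

### The arm

A 6-joint arm with a two-finger parallel gripper is mounted at the origin on the work surface. World frame = base frame: x ahead of the robot, y to its left, z up, the work surface at z = 0. Lengths are in m, angles in degrees, forces in N, time in s.
With the tool pointing down it reaches from about 0.375 to 0.9 m from the base axis. Payload 3.1 kg.
Tool frame: the origin (TCP) lies on the centre line of the jaws, within the pads' length; the fingertips stand 14 mm ahead of it and the grasp point (between the pads) lies 5 mm behind it (bot.tips_ahead is the distance from the TCP to the fingertips, in m); z points along the fingers, y is the line along which they close (so a half turn about z gives the same grasp; the last joint's range is limited). The gripper opens to 87 mm and grips with 3 to 60 N. Pads are 19 mm wide; open, the fingers measure 117 mm over their backs; the gripper's body (75 mm by 190 mm) begins 51 mm behind the grasp point.
Start: joints at [-10.227, 30.224, 82.088, -0, 67.689, -10.227], TCP at [0.625, 0, 0.237] pointing down, gripper open.
Joint ranges: [-176.69, 176.69], [-43.24, 126.21], [12.49, 139.97], [-82, 262], [0, 151.66], [-163.58, 163.58]. Speed limits (degrees/s): [159.86, 159.86, 180, 180, 180, 180].

### API

Orientations are given as a 3x3 rotation matrix whose columns are the frame's x, y, z axes.
In Python, from rig import bot gives the robot as it stands.
- The arm moves only by the tool play_rows, never from a script. Its argument "moves" is a list that holds one entry, the list of rows, each a list of 6 numbers: the shift along the tool's x, y, z in mm, then the turn, a rotation vector about the tool's x, y, z in rad. A call has 1 to 5 rows; each row shifts and turns the commanded pose from where the row before left it, along the tool's axes as they then stand; what a row does not reach is not made up. A row lasts 1/10 s, in which the tool goes at most 50 mm and 8.59 degrees, less where a joint would pass 70% of its speed; a pose out of reach is approached as far as the arm can. A call with a gripper value outside its range is refused whole. "fingers" is the opening, from -1 (shut) to 1 (fully open), set as the call begins (left out, the last holds). The fingers move at their own pace and stop on an object; the grip force is fixed at half the most. Time passes only in rows, so rows that do not move let the fingers close. It gives the time, the measured TCP pose, the force, the opening and the grip force at its end, in the units of the state.
- bot.read_state(): the state, without advancing time (a new reading comes with each control period).
- bot.capture(name): name is "scene" or "side" or "wrist"; returns a dict with "image" (420x560x3 uint8, blue, green, red), "fx", "fy", "cx", "cy" (pixels), "distortion" ([k1, k2, p1, p2, k3] as OpenCV has them; the pictures are not rectified), "R" (3x3) and "t" (3): a world point X has camera coordinates R X + t. Camera axes: x right, y down, z forward; pixel columns grow to the right and rows downward; lengths in m; the calibration is good to about 2 mm. A picture is of the moment at which its call begins. There is no depth.
- bot.hand_in(): hands the job in; it is judged then, once.
Trained networks look in a picture, given as the dict that the camera call returned (one of the last four; its "shot" number tells which), for a name from the list of things; names that differ only in an ending like _2 or _b are one class to them, and where a whole thing is asked for, a point or a joint stands for the part that bears it (a point fixed in the world has none). Each returns a list of dicts, best first, with "confidence" (0 to 1); they miss things now and then, are a little off and sometimes report something else, mostly with a low value. They report only what shows in the picture. A call takes as long as a camera call.
- bot.search_frame(picture, query): "centre" ([column, row] in pixels, amid what is visible of it).
- bot.silhouettes(picture, query): "pixels" (420x560 bool, what is visible of it) and "centre" ([column, row] in pixels, amid what is visible of it).
- bot.pinpoint(picture, query): "centre" ([column, row] in pixels: a listed point, or the origin of a listed thing).
The state is a dict: "time_s": time; "joint_positions": joint angles; "qvel": joint speeds; "tau": joint torques, N m; "position": TCP position; "tcp_rot": TCP orientation; "force": force on the tool from outside, world axes, zero at the start; "moment": the same for the moment, N m; "opening": opening from 0.0 (shut) to 1.0 (fully open); "grasp_force": force on a finger pad.
Only numpy, scipy, OpenCV 4.12 (cv2) and the standard library are available. Lean on these libraries where they do the work, as an engineer would, in place of code of your own. Each camera call takes 0.05 s, during which the arm holds its last target. There are 200 camera calls.

## Working session

There is one attempt and no reset: what is moved stays moved. The work goes in short steps, Python scripts to look and compute and a tool call to move; the robot and the scene stay as the last step left them, time stands still between calls to the robot, and variables do not carry over. Pictures are saved under pics/ and viewed, at most 10 in all, crops included, and the job is handed in when it is done.

Besides the shell and the picture viewer there is one more tool, called after "Request:" as a command line: name --argument value ..., lists and objects as JSON in quotes. play_rows: Moves the arm, as the interface text tells. Its arguments: {"type":"object","properties":{"moves":{"type":"array","items":{"type":"array","items":{"type":"array","items":{"type":"number"}}}},"fingers":{"type":"number"}},"required":["moves"]}

```bash
mkdir -p pics; ls; cat > h.py <<'E'
import numpy as np, cv2
from rig import bot
def ray(c,px):
    K=np.array([[c["fx"],0,c["cx"]],[0,c["fy"],c["cy"]],[0,0,1.]])
    u=cv2.undistortPoints(np.array([[px]],float),K,np.array(c["distortion"],float))[0,0]
    R=np.array(c["R"]);t=np.array(c["t"]).ravel()
    d=R.T@np.array([u[0],u[1],1]); return -R.T@t, d/np.linalg.norm(d)
def onz(c,px,z):
    o,d=ray(c,px); return o+d*(z-o[2])/d[2]
def tri(obs):
    A=np.zeros((3,3));b=np.zeros(3);L=[]
    for c,p in obs:
        o,d=ray(c,p);P=np.eye(3)-np.outer(d,d);A+=P;b+=P@o;L.append((o,P))
    x=np.linalg.solve(A,b); return x,[float(np.linalg.norm(P@(x-o))) for o,P in L]
def proj(c,X):
    K=np.array([[c["fx"],0,c["cx"]],[0,c["fy"],c["cy"]],[0,0,1.]])
    return cv2.projectPoints(np.atleast_2d(np.array(X,float)),cv2.Rodrigues(np.array(c["R"]))[0],np.array(c["t"],float).ravel(),K,np.array(c["distortion"],float))[0][:,0]
E
python3 - <<'E'
from h import *
np.set_printoptions(precision=4,suppress=True)
C={n:bot.capture(n) for n in("scene","side","wrist")}
for n,c in C.items(): cv2.imwrite(f"pics/{n}0.png",c["image"])
for q in["straightedge","pin_a","pin_a_mid","drawer_handle","board","chest","tile","spool","pliers","mug"]:
    for n,c in C.items():
        r=bot.pinpoint(c,q)
        print(q,n,[(np.round(x["centre"],1).tolist(),round(x["confidence"],2)) for x in r[:3]])
    
cv2.imwrite("pics/both.png",np.vstack([C["scene"]["image"][:,:],C["side"]["image"]])[:, :] if 0 else cv2.resize(np.hstack([C["scene"]["image"],C["side"]["image"]]),(800,300)))
print(bot.read_state())
E
```

```text
pics
straightedge scene []
straightedge side [([244.8, 126.8], 0.52)]
straightedge wrist []
pin_a scene [([224.1, 225.1], 0.59), ([263.2, 225.9], 0.5)]
pin_a side [([275.4, 243.0], 0.48), ([282.2, 269.2], 0.48), ([278.1, 270.0], 0.48)]
pin_a wrist [([248.2, 302.3], 0.45)]
pin_a_mid scene [([261.4, 222.4], 0.51)]
pin_a_mid side [([311.1, 278.8], 0.52), ([273.5, 240.6], 0.5)]
pin_a_mid wrist [([251.7, 303.1], 0.63)]
drawer_handle scene [([395.8, 162.6], 0.86)]
drawer_handle side [([214.9, 129.4], 0.68)]
drawer_handle wrist []
board scene [([244.2, 221.5], 0.72)]
board side [([271.8, 258.3], 0.61), ([226.1, 377.3], 0.42)]
board wrist [([237.7, 325.2], 0.87)]
chest scene []
chest side [([297.4, 142.7], 0.86), ([279.5, 272.8], 0.44), ([291.6, 361.9], 0.31)]
chest wrist [([237.7, 324.7], 0.3)]
tile scene [([263.5, 244.1], 0.67)]
tile side [([292.8, 234.9], 0.8)]
tile wrist [([294.6, 298.3], 0.74)]
spool scene [([212.5, 246.4], 0.73)]
spool side [([309.5, 275.4], 0.76)]
spool wrist []
pliers scene [([139.1, 223.0], 0.75)]
pliers side [([291.7, 362.2], 0.81), ([269.3, 258.2], 0.31)]
pliers wrist []
mug scene [([143.0, 187.6], 0.9)]
mug side [([226.9, 380.2], 0.58)]
mug wrist []
{'time_s': 1.65, 'joint_positions': array([-10.2276,  30.2227,  82.0884,   0.0006,  67.6887, -10.2259]), 'qvel': array([-0.0459,  0.071 ,  0.0279, -0.1501, -0.0173, -0.0694]), 'tau': array([ -0.    , -44.0005, -17.698 ,   0.0635,   0.0504,  -0.    ]), 'position': array([0.625 , 0.    , 0.2366]), 'tcp_rot': array([[ 0.,  1.,  0.],
       [ 1., -0.,  0.],
       [ 0.,  0., -1.]]), 'force': array([ 1.2033,  0.6312, -0.1034]), 'moment': array([-0.0116, -0.0029,  0.012 ]), 'grasp_force': 0.0, 'opening': 0.9988022708072036}
```

View pics/scene0.png

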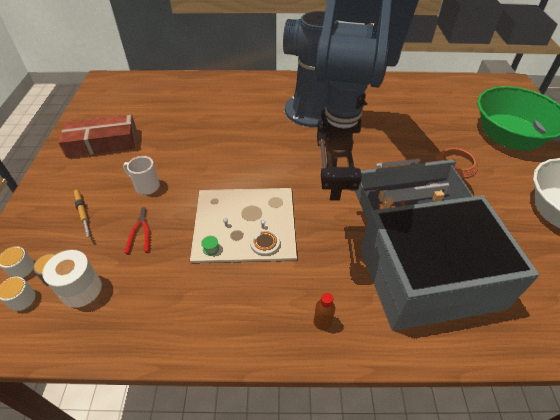

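View pics/side0.png

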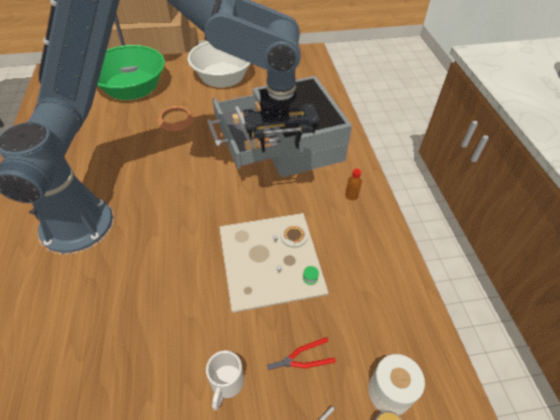

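```bash
python3 - <<'E'
from h import *
np.set_printoptions(precision=4,suppress=True)
for n in("scene","side","wrist"):
    c=bot.capture(n); o,d=ray(c,(280,210)); print(n,o,d,c["fx"])
    if n=="scene": a=c
    elif n=="side": b=c
for q,p,s in[("handle",(395.8,162.6),(214.9,129.4)),("mug",(143,187.6),(226.9,380.2)),("board",(244.2,221.5),(271.8,258.3)),("tile",(263.5,244.1),(292.8,234.9)),("spool",(212.5,246.4),(309.5,275.4)),("pliers",(139.1,223),(291.7,362.2)),("pinA",(263.2,225.9),(275.4,243)),("pinB",(224.1,225.1),(280,270))]:
    print(q,*tri([(a,p),(b,s)]))
E
```

```text
scene [ 1.2824 -0.1254  0.869 ] [-0.6645  0.0026 -0.7473] 396.6309914850787
side [ 0.4715 -0.8479  0.994 ] [ 0.1151  0.625  -0.7721] 408.4230801187568
wrist [0.6252 0.0784 0.3839] [ 0.0014 -0.2924 -0.9563] 308.90360099686023
handle [0.4504 0.2009 0.1403] [0.004969089951859746, 0.004969089951859939]
mug [ 0.4163 -0.5399  0.0038] [0.00866212551278959, 0.008662125512789708]
board [ 0.5649 -0.2235  0.0119] [0.0005173205443240541, 0.0005173205443238659]
tile [ 0.6416 -0.1622  0.0165] [0.00577884502533262, 0.005778845025332771]
spool [ 0.6577 -0.3007  0.02  ] [0.0004980908439253285, 0.0004980908439252006]
pliers [ 0.5681 -0.5201  0.0083] [0.0018351267736685442, 0.0018351267736685703]
pinA [ 0.5824 -0.171   0.0118] [0.0026709160765248713, 0.002670916076524809]
pinB [ 0.5826 -0.2746  0.0214] [0.003621596868806983, 0.0036215968688071594]
```

The scene view shows the board with its pins at about (225,220) and (263,222), and the open drawer with the bar at about (425,190). The side view shows the pins at about (276,238) and (280,268), with the gripper hiding the drawer. I'll move above the drawer for a close look.

Request:
play_rows --moves '[[[34, -20, -16, 0, 0, 0], [34, -20, -16, 0, 0, 0], [34, -20, -16, 0, 0, 0], [34, -20, -16, 0, 0, 0], [34, -15, -16, 0, 0, 0]]]' --fingers 1

```text
time_s: 2.3
position: [0.5285, 0.1712, 0.3172]
tcp_rot: [[0.0, 1.0, -0.001], [1.0, -0.0, 0.0], [0.0, -0.001, -1.0]]
force: [0.7, 0.1, -0.6]
opening: 0.999
grasp_force: 0.0
```

```bash
python3 - <<'E'
from h import *
np.set_printoptions(precision=4,suppress=True)
import pickle
print(bot.read_state()["position"])
w=bot.capture("wrist"); s=bot.capture("side"); a=bot.capture("scene")
pickle.dump((w,s,a),open("d1.pkl","wb"))
cv2.imwrite("pics/w1.png",w["image"])
obs={}
for q in["straightedge","drawer_handle","chest"]:
    for n,c in(("w",w),("s",s),("a",a)):
        r=bot.pinpoint(c,q); print(q,n,[(np.round(x["centre"],1).tolist(),round(x["confidence"],2)) for x in r[:2]])
        if r and r[0]["confidence"]>.5: obs.setdefault(q,[]).append((c,r[0]["centre"]))
for q,o in obs.items():
    if len(o)>1: print(q,*tri(o))
E
```

```text
[0.5285 0.1712 0.3172]
straightedge w [([294.6, 123.6], 0.57)]
straightedge s [([243.2, 127.4], 0.78)]
straightedge a [([414.6, 195.8], 0.71)]
drawer_handle w [([198.6, 152.3], 0.59)]
drawer_handle s []
drawer_handle a [([398.6, 164.2], 0.56)]
chest w [([423.5, 104.0], 0.63)]
chest s [([295.5, 143.5], 0.75)]
chest a []
straightedge [0.5446 0.2414 0.1051] [0.000996199408077889, 0.004709241985896514, 0.004352706397109429]
drawer_handle [0.439  0.2118 0.1196] [0.0007566428527339054, 0.0007566428527339865]
chest [ 0.7347  0.2674 -0.0066] [0.004797553108842561, 0.004797553108842757]
```

View pics/w1.png

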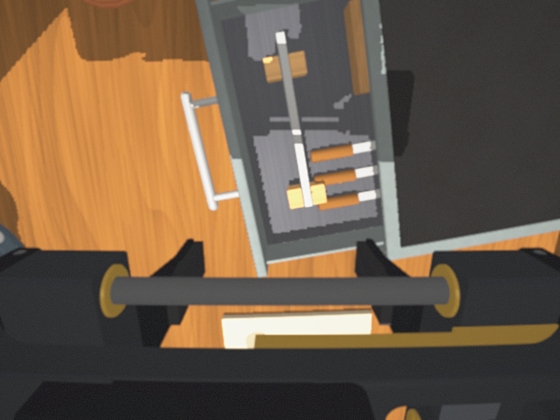

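The wrist view shows the bar's top edge running from about (281,37) to (307,205), the handle from (187,97) to (212,207), and orange tool inlays near the bar's lower end. The middle of the bar is clear.

```bash
python3 - <<'E'
from h import *
import pickle
np.set_printoptions(precision=4,suppress=True)
w,s,a=pickle.load(open("d1.pkl","rb"))
p=onz(w,(281,35),.132);q=onz(w,(307.5,206),.132)
print("bar",p,q,(p+q)/2,np.linalg.norm(p-q),np.degrees(np.arctan2(*(p-q)[1::-1])))
h1=onz(w,(187,96),.128);h2=onz(w,(212,208),.128)
print("handle",h1,h2,(h1+h2)/2,np.linalg.norm(h1-h2),np.degrees(np.arctan2(*(h1-h2)[1::-1])))
print("front wall to chest face etc", onz(w,(380,100),.158), onz(w,(237,110),.152))
# yaw
for c,n in((s,"side"),(a,"scene")): print(n,proj(c,[p,q]))
cv2.imwrite("pics/s1.png",cv2.resize(np.hstack([s["image"][80:200,170:370],a["image"][130:250,340:540]]),None,fx=2,fy=2,interpolation=cv2.INTER_CUBIC))
E
```

```text
bar [0.53   0.3266 0.132 ] [0.5599 0.1526 0.132 ] [0.545  0.2396 0.132 ] 0.17659003025993358 99.75403860044939
handle [0.4326 0.2703 0.128 ] [0.4516 0.149  0.128 ] [0.4421 0.2097 0.128 ] 0.12273270197461741 98.90670739739892
front wall to chest face etc [0.6238 0.2649 0.158 ] [0.4873 0.2555 0.152 ]
side [[236.6767 106.9308]
 [251.6205 139.1158]]
scene [[448.9    183.8764]
 [385.8729 191.4312]]
```

View pics/s1.png

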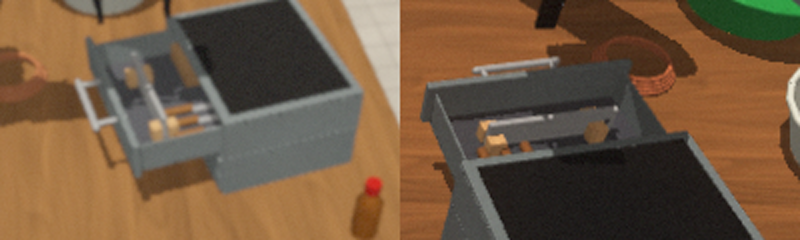

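Request:
play_rows --moves '[[[23, 5.5, 25, 0, 0, 0], [23, 5.5, 25, 0, 0, 0], [23, 5.5, 25, 0, 0, 0], [0, 0, 21, 0, 0, -0.083], [0, 0, 21, 0, 0, -0.083]]]' --fingers 0.15

```text
time_s: 3.4
position: [0.5466, 0.2395, 0.1982]
tcp_rot: [[-0.169, 0.986, -0.001], [0.986, 0.169, -0.0], [-0.0, -0.001, -1.0]]
force: [-0.6, -0.5, 0.5]
opening: 0.638
grasp_force: 0.0
```

```bash
python3 - <<'E'
from h import *
import pickle
np.set_printoptions(precision=4,suppress=True)
st=bot.read_state();print(st["position"],st["tcp_rot"],st["opening"])
w=bot.capture("wrist");cv2.imwrite("pics/w2.png",w["image"])
pickle.dump(w,open("d2.pkl","wb"))
n=np.array([.165,-.986,0]);b=np.array([.545,.2396,.132])
print(proj(w,[b+n*.09,b,b-n*.09, st["position"]+[0,0,-.014]]))
E
```

```text
[0.5466 0.2395 0.1982] [[-0.1693  0.9856 -0.0005]
 [ 0.9856  0.1693 -0.0001]
 [-0.     -0.0005 -1.    ]] 0.6376384340077701
[[276.775  329.3082]
 [276.9862 226.4362]
 [277.2863  97.2041]
 [278.9528 258.3318]]
```

View pics/w2.png

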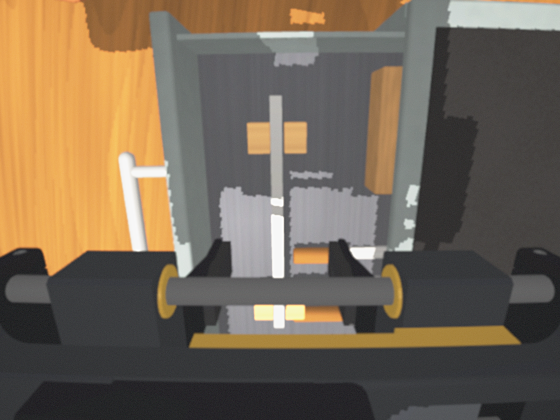

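The wrist view shows the bar from (276,97) to (279,327), matching the prediction within about 2 px. The fingers straddle it and the closing axis lies across its thickness. Now I'll descend and grip.

Request:
play_rows --moves '[[[0, -1.5, 21, 0, 0, 0], [0, 0, 21, 0, 0, 0], [0, 0, 21, 0, 0, 0], [0, 0, 20, 0, 0, 0], [0, 0, 0, 0, 0, 0]]]'

```text
time_s: 3.95
position: [0.5434, 0.2379, 0.1144]
tcp_rot: [[-0.163, 0.987, -0.006], [0.987, 0.163, -0.001], [-0.0, -0.006, -1.0]]
force: [0.0, 0.2, -0.5]
opening: 0.574
grasp_force: 0.0
```

Request:
play_rows --moves '[[[0, 0, 0, 0, 0, 0], [0, 0, 0, 0, 0, 0], [0, 0, 0, 0, 0, 0], [0, 0, 0, 0, 0, 0], [0, 0, 0, 0, 0, 0]]]' --fingers -1

```text
time_s: 4.45
position: [0.5453, 0.2389, 0.1172]
tcp_rot: [[-0.165, 0.986, 0.001], [0.986, 0.165, 0.0], [0.0, 0.001, -1.0]]
force: [-0.0, -0.0, -0.8]
opening: 0.208
grasp_force: 0.0
```

Request:
play_rows --moves '[[[0, 0, 0, 0, 0, 0], [0, 0, 0, 0, 0, 0], [0, 0, 0, 0, 0, 0], [0, 0, 0, 0, 0, 0]]]'

```text
time_s: 4.85
position: [0.545, 0.2388, 0.1168]
tcp_rot: [[-0.165, 0.986, 0.0], [0.986, 0.165, -0.0], [-0.0, 0.0, -1.0]]
force: [-0.3, 0.6, 3.0]
opening: 0.086
grasp_force: 30.0
```

Request:
play_rows --moves '[[[0, 0, -10, 0, 0, 0], [0, 0, -20, 0, 0, 0], [0, 0, -35, 0, 0, 0], [0, 0, -35, 0, 0, 0], [0, 0, -10, 0, 0, 0]]]'

```text
time_s: 5.35
position: [0.5466, 0.2393, 0.2298]
tcp_rot: [[-0.165, 0.986, 0.006], [0.986, 0.165, 0.002], [0.001, 0.006, -1.0]]
force: [0.7, 0.9, -6.1]
opening: 0.088
grasp_force: 30.0
```

```bash
python3 - <<'E'
from h import *
import pickle
np.set_printoptions(precision=4,suppress=True)
st=bot.read_state();print(st["position"],st["opening"],st["grasp_force"],st["force"])
s=bot.capture("side");a=bot.capture("scene");w=bot.capture("wrist")
pickle.dump((w,s,a),open("d3.pkl","wb"))
for n,c in(("side",s),("scene",a)):
    for q in("pin_a","pin_a_mid"):
        print(n,q,[(np.round(x["centre"],1).tolist(),round(x["confidence"],2)) for x in bot.pinpoint(c,q)[:4]])
    print([(np.round(x["centre"],1).tolist(),round(x["confidence"],2)) for x in bot.search_frame(c,"pin_a")[:4]])
i=[cv2.resize(s["image"][200:320,200:345],(580,480),interpolation=cv2.INTER_CUBIC),cv2.resize(a["image"][170:290,175:320],(580,480),interpolation=cv2.INTER_CUBIC)]
cv2.imwrite("pics/pins.png",cv2.resize(np.hstack(i),(800,331)))
E
```

```text
[0.5466 0.2393 0.2298] 0.08754702576024462 29.983315891586244 [ 0.6809  0.8885 -6.1032]
side pin_a [([310.5, 277.8], 0.66), ([292.9, 238.5], 0.62), ([280.1, 273.9], 0.51), ([274.0, 243.0], 0.46)]
side pin_a_mid [([275.7, 242.3], 0.55)]
[]
scene pin_a [([264.2, 224.9], 0.61), ([226.0, 223.1], 0.56), ([140.1, 221.6], 0.25)]
scene pin_a_mid [([261.7, 223.2], 0.58)]
[([143.9, 173.8], 0.33)]
```

View pics/pins.png

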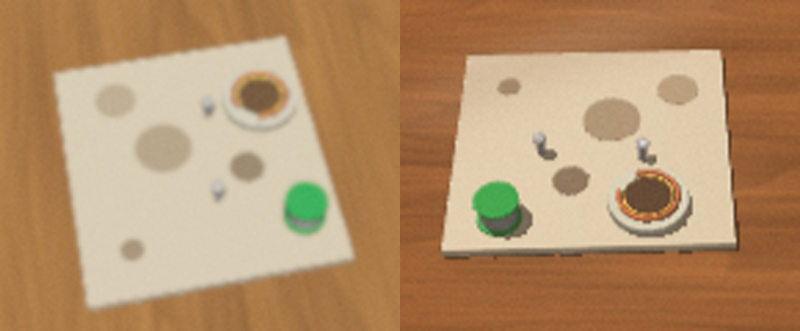

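The crops show the pin heads. In the side view they are at about (275.4,237.3) for A and (279,267.4) for B, and in the scene view at about (263.1,222.2) and (225.4,219.7). The bar is lifted with the grip firm at 30 N.

```bash
python3 - <<'E'
from h import *
import pickle
np.set_printoptions(precision=4,suppress=True)
w,s,a=pickle.load(open("d3.pkl","rb"))
A,ea=tri([(s,(275.4,237.3)),(a,(263.1,222.2))]);B,eb=tri([(s,(279,267.4)),(a,(225.4,219.7))])
print(A,ea,B,eb)
d=A-B;print(np.linalg.norm(d[:2]),np.degrees(np.arctan2(d[1],d[0])))
for n,P in(("A",(275.4,237.3)),("B",(279,267.4))): print(n,onz(s,P,.035))
for n,P in(("A",(263.1,222.2)),("B",(225.4,219.7))): print(n,onz(a,P,.035))
# board corners from scene and side
f=lambda p,x0,y0,o:(x0+(p[0]-o)/2.759,y0+p[1]/2.759)
for p in[(55,72),(287,37),(354,258),(92,308)]: print("side",onz(s,f(p,200,200,0),.012))
for p in[(467,56),(720,50),(737,244),(444,250)]: print("scene",onz(a,f(p,175,170,400),.012))
E
```

```text
[ 0.5845 -0.1687  0.0334] [8.393026238022579e-06, 8.39302623813664e-06] [ 0.5781 -0.2721  0.0361] [0.0007171427974377197, 0.0007171427974375764]
0.10361089055190263 86.44077728978881
A [ 0.5843 -0.1699  0.035 ]
B [ 0.5778 -0.2708  0.035 ]
A [ 0.5858 -0.1686  0.035 ]
B [ 0.5778 -0.2728  0.035 ]
side [ 0.429 -0.086  0.012]
side [ 0.6891 -0.0782  0.012 ]
side [ 0.6967 -0.3579  0.012 ]
side [ 0.4422 -0.3683  0.012 ]
scene [ 0.4425 -0.367   0.012 ]
scene [ 0.431  -0.0893  0.012 ]
scene [ 0.6892 -0.0771  0.012 ]
scene [ 0.6985 -0.3536  0.012 ]
```

Request:
play_rows --moves '[[[0, 0, 0, 0, 0, 0.114], [0, 0, 0, 0, 0, 0.114], [-20, 1.4, 0, 0, 0, 0], [-40, 2.8, 0, 0, 0, 0], [-45, 3.1, 0, 0, 0, 0]]]'

```text
time_s: 6.3
position: [0.5455, 0.1335, 0.2258]
tcp_rot: [[0.059, 0.998, -0.001], [0.998, -0.059, 0.0], [0.0, -0.001, -1.0]]
force: [0.8, -0.6, -6.5]
opening: 0.092
grasp_force: 30.0
```

Request:
play_rows --moves '[[[-45, 3.1, 0, 0, 0, 0], [-45, 3.1, 0, 0, 0, 0], [-45, 3.1, 0, 0, 0, 0], [-45, 3.1, 0, 0, 0, 0], [-45, 3.1, 0, 0, 0, 0]]]'

```text
time_s: 6.8
position: [0.5469, -0.0937, 0.226]
tcp_rot: [[0.062, 0.998, -0.001], [0.998, -0.062, 0.0], [0.0, -0.001, -1.0]]
force: [0.8, -0.0, -6.3]
opening: 0.085
grasp_force: 30.0
```

Request:
play_rows --moves '[[[-45, 3.1, 10, 0, 0, 0], [-40, 3, 30, 0, 0, 0], [-25, 1.7, 30, 0, 0, 0], [-12, 1, 10, 0, 0, 0], [0, 0, 0, 0, 0, 0]]]'

```text
time_s: 7.3
position: [0.5475, -0.2152, 0.1444]
tcp_rot: [[0.065, 0.998, -0.004], [0.998, -0.065, 0.002], [0.002, -0.004, -1.0]]
force: [-0.4, 0.6, -4.7]
opening: 0.092
grasp_force: 30.0
```

```bash
python3 - <<'E'
from h import *
import pickle
np.set_printoptions(precision=4,suppress=True)
st=bot.read_state();print(st["position"],st["tcp_rot"],st["opening"],st["force"],st["time_s"])
w=bot.capture("wrist");pickle.dump(w,open("d4.pkl","wb"));cv2.imwrite("pics/w4.png",w["image"])
print(proj(w,[[.5845,-.1695,.035],[.578,-.2718,.035],[.5845,-.1695,.012],[.578,-.2718,.012]]))
for q in("pin_a","pin_a_mid","straightedge"): print(q,[(np.round(x["centre"],1).tolist(),round(x["confidence"],2)) for x in bot.pinpoint(w,q)[:3]])
E
```

```text
[ 0.5475 -0.2152  0.1444] [[ 0.0645  0.9979 -0.0035]
 [ 0.9979 -0.0645  0.0023]
 [ 0.002  -0.0037 -1.    ]] 0.09182737106984136 [-0.3993  0.6437 -4.6702] 7.3
[[321.0016 154.5967]
 [316.9151 266.8012]
 [317.7923 151.5796]
 [314.3261 255.9943]]
pin_a [([317.3, 148.2], 0.55)]
pin_a_mid [([314.4, 147.4], 0.81)]
straightedge [([276.0, 261.2], 0.98)]
```

View pics/w4.png

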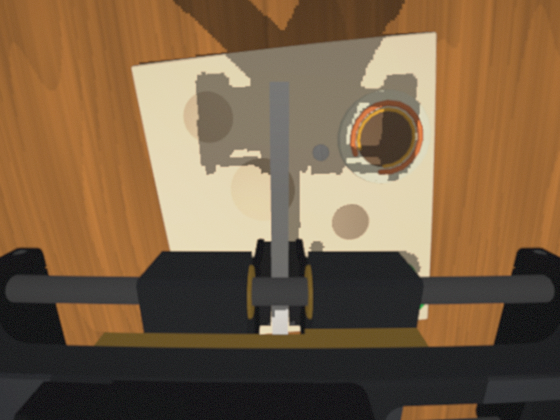

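The wrist view shows the bar held straight from (280,82) to (280,330). Pin A is at about (320,152), where predicted, and the tile at (387,137). The bar is on the robot's side of the pins and parallel to their line. Next I'll lower it.

Request:
play_rows --moves '[[[-3, 2, 30, 0, 0, 0], [0, 0, 35, 0, 0, 0], [0, 0, 25, 0, 0, 0], [0, 0, 8, 0, 0, 0], [0, 0, 0, 0, 0, 0]]]'

```text
time_s: 8.0
position: [0.5505, -0.2162, 0.0486]
tcp_rot: [[0.06, 0.998, -0.001], [0.998, -0.06, 0.001], [0.001, -0.001, -1.0]]
force: [-0.2, 1.0, -5.4]
opening: 0.087
grasp_force: 30.0
```

Request:
play_rows --moves '[[[0, 0, 3, 0, 0, 0], [0, 0, 1, 0, 0, 0], [0, 0, 0, 0, 0, 0]]]'

```text
time_s: 8.3
position: [0.5511, -0.2177, 0.0458]
tcp_rot: [[0.062, 0.998, 0.002], [0.998, -0.062, -0.001], [-0.001, 0.002, -1.0]]
force: [0.1, -0.6, -5.5]
opening: 0.09
grasp_force: 30.0
```

Request:
play_rows --moves '[[[0, 0, 3, 0, 0, 0], [0, 0, 2, 0, 0, 0], [0, 0, 1, 0, 0, 0], [0, 0, 0, 0, 0, 0]]]'

```text
time_s: 8.7
position: [0.5502, -0.2173, 0.0383]
tcp_rot: [[0.062, 0.998, -0.0], [0.998, -0.062, 0.0], [0.0, -0.0, -1.0]]
force: [-0.6, -0.4, -5.9]
opening: 0.089
grasp_force: 30.0
```

Request:
play_rows --moves '[[[0, 0, 1, 0, 0, 0], [0, 0, 0, 0, 0, 0]]]'

```text
time_s: 8.9
position: [0.5503, -0.2174, 0.0375]
tcp_rot: [[0.062, 0.998, -0.0], [0.998, -0.062, 0.0], [0.0, -0.0, -1.0]]
force: [0.0, 0.7, -6.4]
opening: 0.082
grasp_force: 30.0
```

Request:
play_rows --moves '[[[0, 0, 1, 0, 0, 0], [0, 0, 0, 0, 0, 0]]]'

```text
time_s: 9.1
position: [0.5504, -0.2174, 0.0369]
tcp_rot: [[0.062, 0.998, 0.0], [0.998, -0.062, -0.0], [-0.0, 0.0, -1.0]]
force: [-0.3, 0.3, -3.2]
opening: 0.088
grasp_force: 30.0
```

Request:
play_rows --moves '[[[0, 0, 0.5, 0, 0, 0], [0, 0, 0, 0, 0, 0]]]'

```text
time_s: 9.3
position: [0.5505, -0.2174, 0.0369]
tcp_rot: [[0.062, 0.998, 0.0], [0.998, -0.062, -0.0], [-0.0, 0.0, -1.0]]
force: [-1.3, -0.3, 2.2]
opening: 0.091
grasp_force: 30.0
```

Request:
play_rows --moves '[[[0, 0, 0, 0, 0, 0], [0, 0, 0, 0, 0, 0], [0, 0, 0, 0, 0, 0], [0, 0, 0, 0, 0, 0], [0, 0, 0, 0, 0, 0]]]' --fingers 1

```text
time_s: 9.8
position: [0.5504, -0.2174, 0.0361]
tcp_rot: [[0.062, 0.998, 0.0], [0.998, -0.062, -0.0], [-0.0, 0.0, -1.0]]
force: [0.7, -0.8, -0.5]
opening: 0.457
grasp_force: 0.0
```

Request:
play_rows --moves '[[[0, 0, -4, 0, 0, 0], [0, 0, -5, 0, 0, 0], [0, 0, -5, 0, 0, 0], [0, 0, 0, 0, 0, 0], [0, 0, 0, 0, 0, 0]]]'

```text
time_s: 10.3
position: [0.5505, -0.2175, 0.0505]
tcp_rot: [[0.062, 0.998, 0.001], [0.998, -0.062, -0.0], [-0.0, 0.001, -1.0]]
force: [0.2, -0.4, 0.0]
opening: 0.915
grasp_force: 0.0
```

```bash
python3 - <<'E'
from h import *
import pickle
np.set_printoptions(precision=4,suppress=True)
st=bot.read_state();print(st["position"],st["opening"],st["force"],st["time_s"])
w=bot.capture("wrist");s=bot.capture("side");a=bot.capture("scene")
pickle.dump((w,s,a),open("d5.pkl","wb"))
cv2.imwrite("pics/c5.png",cv2.resize(np.hstack([w["image"],cv2.resize(s["image"][180:330,190:390],(560,420))]),(800,300)))
E
```

```text
[ 0.5505 -0.2175  0.0505] 0.9149838726494746 [ 0.157  -0.3708  0.0039] 10.3
```

View pics/c5.png

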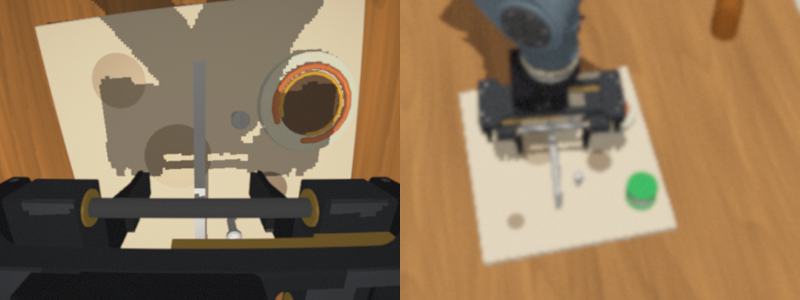

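The wrist and side views show the bar standing by itself on edge on the board, on the robot's side. The pin heads appear at about (240,118) and (235,235) in the composite. Now I'll tip it away from the pins with the +x finger.

Request:
play_rows --moves '[[[0, 0, -4, 0, 0, 0], [0, -15, 0, 0, 0, 0], [0, -15, 0, 0, 0, 0], [0, -5, 0, 0, 0, 0], [0, 0, 0, 0, 0, 0]]]'

```text
time_s: 10.95
position: [0.5149, -0.2151, 0.0542]
tcp_rot: [[0.063, 0.998, -0.001], [0.998, -0.063, 0.0], [0.0, -0.001, -1.0]]
force: [-0.3, -0.6, -0.4]
opening: 1.001
grasp_force: 0.0
```

Request:
play_rows --moves '[[[0, -5, 0, 0, 0, 0], [0, -5, 0, 0, 0, 0], [0, -5, 0, 0, 0, 0], [0, -5, 0, 0, 0, 0], [0, -4, 0, 0, 0, 0]]]'

```text
time_s: 11.45
position: [0.4908, -0.2135, 0.054]
tcp_rot: [[0.062, 0.998, -0.0], [0.998, -0.062, 0.0], [0.0, -0.001, -1.0]]
force: [0.2, 0.6, -0.5]
opening: 1.002
grasp_force: 0.0
```

Request:
play_rows --moves '[[[0, -3, 0, 0, 0, 0], [0, 0, 0, 0, 0, 0], [0, 0, -30, 0, 0, 0], [0, 0, -40, 0, 0, 0], [0, 0, -40, 0, 0, 0]]]'

```text
time_s: 11.95
position: [0.4882, -0.2133, 0.1648]
tcp_rot: [[0.062, 0.998, -0.001], [0.998, -0.062, 0.001], [0.001, -0.001, -1.0]]
force: [0.9, -0.4, 0.4]
opening: 1.001
grasp_force: 0.0
```

Request:
play_rows --moves '[[[-45, 0, -20, 0, 0, 0], [-45, 0, 0, 0, 0, 0], [-20, 0, 0, 0, 0, 0], [0, 0, 0, 0, 0, 0]]]' --fingers -1

```text
time_s: 12.35
position: [0.4816, -0.3263, 0.1841]
tcp_rot: [[0.066, 0.998, 0.001], [0.998, -0.066, -0.001], [-0.001, 0.001, -1.0]]
force: [-0.1, 0.8, -0.0]
opening: 0.719
grasp_force: 0.0
```

```bash
python3 - <<'E'
from h import *
import pickle
np.set_printoptions(precision=4,suppress=True)
st=bot.read_state();print(st["position"],st["opening"],st["force"],st["time_s"])
w=bot.capture("wrist");s=bot.capture("side");a=bot.capture("scene")
pickle.dump((w,s,a),open("d6.pkl","wb"))
cv2.imwrite("pics/w6.png",w["image"])
w0=pickle.load(open("d5.pkl","rb"))[0]
print("pins from w5",onz(w0,(336,166),.036),onz(w0,(329,329),.036))
E
```

```text
[ 0.4816 -0.3263  0.1841] 0.7191783031170227 [-0.0763  0.8494 -0.0213] 12.35
pins from w5 [ 0.5836 -0.1663  0.036 ] [ 0.5784 -0.2681  0.036 ]
```

View pics/w6.png

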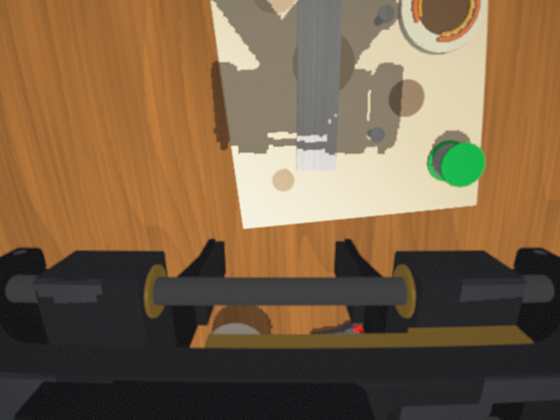

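The bar lies flat. Its near end runs from (296,169) to (336,170), its long edges are at columns about 297 and 338, and the pin heads are at (385,13) and (377,134). The edges look parallel to the pin line.

```bash
python3 - <<'E'
from h import *
import pickle
np.set_printoptions(precision=4,suppress=True)
w,s,a=pickle.load(open("d6.pkl","rb"))
A=onz(w,(385,13),.036);B=onz(w,(377,134),.036);print("pins",A,B)
for p in[(296,169),(336,170),(338,20),(298.5,20)]: print(p,onz(w,p,.02))
g=w["image"][:,:,:].astype(int)
for r in(30,90,125):
    print(r,[int(x) for x in g[r,285:350].mean(1)])
for c,n in((s,"side"),(a,"scene")):
    for q in("straightedge",):
        print(n,[(np.round(x["centre"],1).tolist(),onz(c,x["centre"],.016),round(x["confidence"],2)) for x in bot.pinpoint(c,q)[:2]]) if 0 else None
print([(x["centre"],x["confidence"]) for x in bot.pinpoint(bot.capture("side"),"straightedge")[:2]])
E
```

```text
pins [ 0.5831 -0.1678  0.036 ] [ 0.5773 -0.2701  0.036 ]
(296, 169) [ 0.5003 -0.301   0.02  ]
(336, 170) [ 0.5409 -0.3047  0.02  ]
(338, 20) [ 0.5455 -0.1671  0.02  ]
(298.5, 20) [ 0.5097 -0.165   0.02  ]
30 [125, 123, 123, 124, 125, 124, 124, 122, 124, 124, 123, 121, 118, 119, 119, 120, 122, 122, 119, 118, 121, 120, 120, 120, 119, 121, 118, 121, 121, 125, 121, 122, 118, 120, 121, 123, 119, 120, 120, 120, 119, 119, 117, 115, 117, 117, 119, 120, 118, 118, 118, 119, 121, 119, 119, 121, 122, 121, 124, 122, 121, 121, 122, 122, 120]
90 [125, 123, 125, 125, 125, 124, 123, 125, 125, 125, 125, 119, 114, 114, 118, 119, 120, 118, 117, 117, 119, 121, 121, 122, 120, 116, 120, 123, 121, 119, 118, 116, 117, 119, 119, 119, 120, 117, 118, 116, 115, 116, 116, 117, 118, 119, 117, 120, 118, 117, 119, 119, 120, 117, 117, 118, 121, 125, 123, 126, 123, 124, 124, 123, 126]
125 [123, 124, 126, 126, 123, 125, 124, 125, 124, 124, 120, 116, 112, 114, 114, 117, 115, 114, 112, 114, 116, 117, 117, 118, 115, 116, 118, 121, 116, 114, 115, 112, 117, 117, 117, 116, 113, 113, 115, 116, 115, 116, 115, 117, 116, 116, 115, 116, 117, 116, 116, 116, 119, 124, 125, 124, 123, 125, 125, 125, 124, 125, 124, 124, 125]
[([255.2, 255.5], 0.74)]
```

Request:
play_rows --moves '[[[40, -4, 0, 0, 0, 0], [40, -4, 30, 0, 0, 0], [28.5, -2.6, 38, 0, 0, 0], [0, 0, 38, 0, 0, 0], [0, 0, 28, 0, 0, 0]]]' --fingers -1

```text
time_s: 13.1
position: [0.4769, -0.2112, 0.0486]
tcp_rot: [[0.058, 0.998, -0.002], [0.998, -0.058, 0.002], [0.002, -0.002, -1.0]]
force: [0.3, 0.5, 0.3]
opening: 0.051
grasp_force: 0.0
```

Request:
play_rows --moves '[[[0, 0, 8, 0, 0, 0], [0, 0, 5, 0, 0, 0], [0, 0, 4, 0, 0, 0], [0, 0, 0, 0, 0, 0]]]'

```text
time_s: 13.5
position: [0.4783, -0.2148, 0.0339]
tcp_rot: [[0.062, 0.998, 0.001], [0.998, -0.062, -0.001], [-0.001, 0.001, -1.0]]
force: [0.3, 0.2, -0.1]
opening: 0.003
grasp_force: 0.0
```

Request:
play_rows --moves '[[[-2, 0, 3, 0, 0, 0], [0, 0, 1.5, 0, 0, 0], [0, 0, 0, 0, 0, 0]]]'

```text
time_s: 13.8
position: [0.4778, -0.2168, 0.029]
tcp_rot: [[0.062, 0.998, 0.001], [0.998, -0.062, -0.0], [-0.0, 0.001, -1.0]]
force: [0.1, -0.2, 0.0]
opening: 0.006
grasp_force: 0.0
```

Request:
play_rows --moves '[[[0, 4, 0, 0, 0, 0], [0, 4, 0, 0, 0, 0], [0, 4, 0, 0, 0, 0], [0, 4, 0, 0, 0, 0], [0, 3, 0, 0, 0, 0]]]'

```text
time_s: 14.3
position: [0.4967, -0.2176, 0.0287]
tcp_rot: [[0.061, 0.998, -0.001], [0.998, -0.061, 0.0], [0.0, -0.001, -1.0]]
force: [-4.7, -1.6, 2.7]
opening: 0.006
grasp_force: 2.5
```

Request:
play_rows --moves '[[[0, 3, 0, 0, 0, 0], [0, 3, 0, 0, 0, 0], [0, 2, 0, 0, 0, 0], [0, 1, 0, 0, 0, 0], [0, 0, 0, 0, 0, 0]]]'

```text
time_s: 14.8
position: [0.5029, -0.2169, 0.0285]
tcp_rot: [[0.061, 0.998, -0.006], [0.998, -0.061, 0.003], [0.003, -0.006, -1.0]]
force: [-6.6, -0.2, 4.9]
opening: 0.003
grasp_force: 2.8
```

```bash
python3 - <<'E'
from h import *
import pickle
np.set_printoptions(precision=4,suppress=True)
st=bot.read_state();print(st["position"],st["force"])
w=bot.capture("wrist");s=bot.capture("side");a=bot.capture("scene")
pickle.dump((w,s,a),open("d7.pkl","wb"))
c=np.hstack([cv2.resize(s["image"][205:315,215:325],(400,400),interpolation=cv2.INTER_CUBIC),cv2.resize(a["image"][175:285,190:300],(400,400),interpolation=cv2.INTER_CUBIC)])
ww=w["image"]
cv2.imwrite("pics/c7.png",cv2.resize(np.vstack([c,cv2.resize(ww[60:340,:],(800,400))]),(600,600)) )
E
```

```text
[ 0.5029 -0.2169  0.0285] [-6.636  -0.2026  4.8705]
```

```bash
python3 - <<'E'
from h import *
np.set_printoptions(precision=4,suppress=True)
for n in("wrist","side","scene"):
    c=bot.capture(n)
    r=bot.silhouettes(c,"straightedge")
    for x in r[:1]:
        m=x["pixels"].astype(np.uint8);k=np.argwhere(m)
        pts=np.array([onz(c,(q[1],q[0]),.02)[:2] for q in k[::3]],np.float32)
        R=cv2.minAreaRect(pts);print(n,round(x["confidence"],2),len(k),R);print(cv2.boxPoints(R))
    print([(np.round(x["centre"],1).tolist(),round(x["confidence"],2),onz(c,x["centre"],.016)[:2]) for x in bot.pinpoint(c,"straightedge")[:1]],
      [(np.round(x["centre"],1).tolist(),round(x["confidence"],2),onz(c,x["centre"],.016)[:2]) for x in bot.pinpoint(c,"pin_a_mid")[:3]])
st=bot.read_state();print(st["position"],st["force"],st["moment"],st["tau"])
E
```

```text
wrist 0.77 13507 ((0.5346733927726746, -0.16740331053733826), (0.08866500109434128, 0.04037041589617729), 87.14563751220703)
[[ 0.5123 -0.2107]
 [ 0.5526 -0.2127]
 [ 0.557  -0.1241]
 [ 0.5167 -0.1221]]
[([329.1, 248.0], 0.86, array([ 0.5312, -0.2114]))] [([427.5, 164.9], 0.64, array([ 0.5836, -0.1674]))]
side 0.93 450 ((0.5294286608695984, -0.22491803765296936), (0.16276295483112335, 0.037465550005435944), 86.95942687988281)
[[ 0.5064 -0.3052]
 [ 0.5438 -0.3072]
 [ 0.5525 -0.1446]
 [ 0.515  -0.1427]]
[([260.8, 256.8], 0.88, array([ 0.5348, -0.2167]))] []
scene 0.7 569 ((0.5354884266853333, -0.2173934280872345), (0.17516526579856873, 0.04577705264091492), 87.2718734741211)
[[ 0.5085 -0.3038]
 [ 0.5542 -0.306 ]
 [ 0.5625 -0.131 ]
 [ 0.5168 -0.1288]]
[([243.1, 213.9], 0.6, array([ 0.5396, -0.2276]))] []
[ 0.5029 -0.2168  0.0285] [-5.01   -0.1567  4.2469] [ 0.0111  0.9506 -0.0192] [  1.1904 -42.0374 -10.0417   0.5848  -1.2478   0.0057]
```

View pics/c7.png

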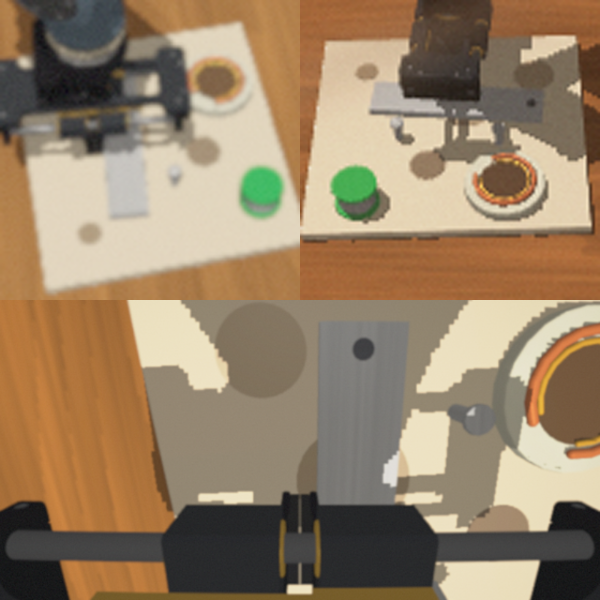

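The picture shows the bar lying flat and parallel, the gripper behind its middle, and both pins still about 25 mm ahead. The upward force suggests the rounded tips meet the bar's upper edge, so I'll back off and set them a little lower.

Request:
play_rows --moves '[[[0, -4, 0, 0, 0, 0], [0, -4, 0, 0, 0, 0], [0, 0, 0, 0, 0, 0]]]'

```text
time_s: 15.85
position: [0.4974, -0.2177, 0.0287]
tcp_rot: [[0.062, 0.998, 0.0], [0.998, -0.062, 0.0], [0.0, 0.0, -1.0]]
force: [-1.2, 1.0, -0.2]
opening: 0.003
grasp_force: 0.0
```

Request:
play_rows --moves '[[[0, 0, 1, 0, 0, 0], [0, 0, 0, 0, 0, 0]]]'

```text
time_s: 16.05
position: [0.498, -0.2179, 0.0276]
tcp_rot: [[0.062, 0.998, 0.0], [0.998, -0.062, -0.0], [-0.0, 0.001, -1.0]]
force: [-0.1, -0.1, -0.8]
opening: 0.006
grasp_force: 0.0
```

Request:
play_rows --moves '[[[0, 0, 1, 0, 0, 0], [0, 0, 0, 0, 0, 0]]]'

```text
time_s: 16.25
position: [0.4977, -0.2177, 0.0265]
tcp_rot: [[0.062, 0.998, 0.0], [0.998, -0.062, 0.0], [0.0, 0.0, -1.0]]
force: [0.3, 0.9, 0.5]
opening: 0.003
grasp_force: 0.0
```

Request:
play_rows --moves '[[[0, 3, 0, 0, 0, 0], [0, 3, 0, 0, 0, 0], [0, 3, 0, 0, 0, 0], [0, 2, 0, 0, 0, 0], [0, 2, 0, 0, 0, 0]]]'

```text
time_s: 16.75
position: [0.5081, -0.2174, 0.0266]
tcp_rot: [[0.061, 0.998, -0.006], [0.998, -0.061, 0.003], [0.002, -0.006, -1.0]]
force: [-6.3, -0.1, 4.8]
opening: 0.008
grasp_force: 3.1
```

Request:
play_rows --moves '[[[0, 2, 0, 0, 0, 0], [0, 2, 0, 0, 0, 0], [0, 2, 0, 0, 0, 0], [0, 0, 0, 0, 0, 0]]]'

```text
time_s: 17.15
position: [0.5145, -0.2176, 0.0265]
tcp_rot: [[0.061, 0.998, -0.005], [0.998, -0.061, 0.003], [0.002, -0.005, -1.0]]
force: [-4.9, 1.2, 3.9]
opening: 0.006
grasp_force: 2.7
```

```bash
cat > m.py <<'E'
from h import *
np.set_printoptions(precision=4,suppress=True)
st=bot.read_state();print(st["position"],st["force"],st["time_s"])
A=np.array([.5836,-.1674]);B=np.array([.5778,-.2700])
u=(A-B)/np.linalg.norm(A-B);n=np.array([u[1],-u[0]])
c=bot.capture("wrist");r=bot.silhouettes(c,"straightedge")
pa=bot.pinpoint(c,"pin_a_mid");print([(np.round(x["centre"],1).tolist(),round(x["confidence"],2),onz(c,x["centre"],.016)[:2]) for x in pa[:2]])
m=r[0]["pixels"].astype(np.uint8)
ct=max(cv2.findContours(m,0,cv2.CHAIN_APPROX_NONE)[0],key=cv2.contourArea)[:,0]
P=np.array([onz(c,q,.02)[:2] for q in ct.astype(float)])
s=(P-B)@u;d=(P-B)@n
for lo in np.arange(.04,.16,.015):
    k=(s>lo)&(s<lo+.015)
    if k.sum()>3: print(round(lo,3),"edges vs pin line mm: near",round(1e3*d[k].min(),1),"far",round(1e3*d[k].max(),1))
print("far end s",s.max())
E
python3 m.py
```

```text
[ 0.5145 -0.2176  0.0265] [-4.8557  1.2423  3.8694] 17.15
[([410.1, 165.6], 0.96, array([ 0.5851, -0.1677]))]
0.055 edges vs pin line mm: near -57.2 far -16.6
0.07 edges vs pin line mm: near -57.9 far -17.1
0.085 edges vs pin line mm: near -58.0 far -17.2
0.1 edges vs pin line mm: near -58.2 far -16.6
0.115 edges vs pin line mm: near -57.8 far -17.0
0.13 edges vs pin line mm: near -57.9 far -17.1
0.145 edges vs pin line mm: near -56.6 far -18.2
far end s 0.14564513057568693
```

Request:
play_rows --moves '[[[0, 2, 0, 0, 0, 0], [0, 2, 0, 0, 0, 0], [0, 2, 0, 0, 0, 0], [0, 2, 0, 0, 0, 0], [0, 1, 0, 0, 0, 0]]]'

```text
time_s: 17.8
position: [0.5234, -0.2183, 0.0265]
tcp_rot: [[0.061, 0.998, -0.005], [0.998, -0.061, 0.003], [0.002, -0.005, -1.0]]
force: [-6.4, 0.5, 2.8]
opening: 0.001
grasp_force: 3.1
```

Request:
play_rows --moves '[[[0, 0.5, 0, 0, 0, 0], [0, 0.5, 0, 0, 0, 0], [0, 0, 0, 0, 0, 0]]]'

```text
time_s: 18.1
position: [0.5243, -0.2183, 0.0265]
tcp_rot: [[0.061, 0.998, -0.005], [0.998, -0.061, 0.003], [0.002, -0.005, -1.0]]
force: [-5.6, 0.3, 3.0]
opening: 0.006
grasp_force: 2.9
```

```bash
python3 m.py
```

```text
[ 0.5243 -0.2183  0.0265] [-5.6375  0.2538  2.9956] 18.1
[([386.6, 163.8], 0.83, array([ 0.5827, -0.1668]))]
0.055 edges vs pin line mm: near -47.4 far -7.3
0.07 edges vs pin line mm: near -47.5 far -7.4
0.085 edges vs pin line mm: near -47.7 far -7.4
0.1 edges vs pin line mm: near -47.7 far -7.8
0.115 edges vs pin line mm: near -47.5 far -8.0
0.13 edges vs pin line mm: near -47.6 far -7.6
0.145 edges vs pin line mm: near -46.7 far -25.7
far end s 0.14503052021170124
```

Request:
play_rows --moves '[[[0, 0.5, 0, 0, 0, 0], [0, 0.5, 0, 0, 0, 0], [0, 0, 0, 0, 0, 0]]]'

```text
time_s: 18.55
position: [0.5253, -0.2184, 0.0265]
tcp_rot: [[0.061, 0.998, -0.005], [0.998, -0.061, 0.003], [0.002, -0.005, -1.0]]
force: [-5.3, 0.8, 4.1]
opening: 0.004
grasp_force: 2.9
```

Request:
play_rows --moves '[[[0, 0.3, 0, 0, 0, 0], [0, 0.2, 0, 0, 0, 0], [0, 0, 0, 0, 0, 0]]]'

```text
time_s: 18.85
position: [0.5256, -0.2184, 0.0265]
tcp_rot: [[0.061, 0.998, -0.006], [0.998, -0.061, 0.003], [0.002, -0.006, -1.0]]
force: [-5.3, 0.6, 4.0]
opening: 0.005
grasp_force: 3.0
```

Request:
play_rows --moves '[[[0, 0.3, 0, 0, 0, 0], [0, 0, 0, 0, 0, 0]]]'

```text
time_s: 19.05
position: [0.526, -0.2184, 0.0265]
tcp_rot: [[0.061, 0.998, -0.005], [0.998, -0.061, 0.003], [0.002, -0.005, -1.0]]
force: [-6.4, 0.4, 3.8]
opening: 0.01
grasp_force: 3.0
```

Request:
play_rows --moves '[[[0, 0.3, 0, 0, 0, 0], [0, 0, 0, 0, 0, 0]]]'

```text
time_s: 19.25
position: [0.5262, -0.2184, 0.0265]
tcp_rot: [[0.061, 0.998, -0.006], [0.998, -0.061, 0.003], [0.002, -0.006, -1.0]]
force: [-5.2, 0.9, 3.6]
opening: 0.005
grasp_force: 3.0
```

Request:
play_rows --moves '[[[0, 0.3, 0, 0, 0, 0], [0, 0, 0, 0, 0, 0]]]'

```text
time_s: 19.45
position: [0.5266, -0.2185, 0.0265]
tcp_rot: [[0.061, 0.998, -0.005], [0.998, -0.061, 0.003], [0.002, -0.005, -1.0]]
force: [-6.2, 1.8, 4.0]
opening: 0.007
grasp_force: 3.0
```

Request:
play_rows --moves '[[[0, 0.3, 0, 0, 0, 0], [0, 0, 0, 0, 0, 0]]]'

```text
time_s: 19.65
position: [0.5268, -0.2185, 0.0265]
tcp_rot: [[0.061, 0.998, -0.006], [0.998, -0.061, 0.003], [0.002, -0.006, -1.0]]
force: [-5.0, 0.3, 3.6]
opening: 0.003
grasp_force: 3.0
```

Request:
play_rows --moves '[[[0, 0.3, 0, 0, 0, 0], [0, 0, 0, 0, 0, 0]]]'

```text
time_s: 19.85
position: [0.5272, -0.2185, 0.0265]
tcp_rot: [[0.061, 0.998, -0.005], [0.998, -0.061, 0.003], [0.002, -0.006, -1.0]]
force: [-5.1, -0.3, 3.3]
opening: 0.004
grasp_force: 3.0
```

Request:
play_rows --moves '[[[0, 0.3, 0, 0, 0, 0], [0, 0, 0, 0, 0, 0]]]'

```text
time_s: 20.05
position: [0.5274, -0.2185, 0.0265]
tcp_rot: [[0.061, 0.998, -0.006], [0.998, -0.061, 0.003], [0.002, -0.006, -1.0]]
force: [-5.7, 0.6, 4.8]
opening: 0.008
grasp_force: 3.0
```

Request:
play_rows --moves '[[[0, 0.3, 0, 0, 0, 0], [0, 0, 0, 0, 0, 0]]]'

```text
time_s: 20.25
position: [0.5275, -0.2186, 0.0265]
tcp_rot: [[0.061, 0.998, -0.006], [0.998, -0.061, 0.003], [0.002, -0.006, -1.0]]
force: [-6.2, -0.8, 3.4]
opening: 0.003
grasp_force: 3.3
```

Request:
play_rows --moves '[[[0, 0.3, 0, 0, 0, 0], [0, 0, 0, 0, 0, 0]]]'

```text
time_s: 20.45
position: [0.5275, -0.2185, 0.0265]
tcp_rot: [[0.061, 0.998, -0.007], [0.998, -0.061, 0.003], [0.002, -0.007, -1.0]]
force: [-7.3, 0.2, 4.8]
opening: 0.007
grasp_force: 3.6
```

Request:
play_rows --moves '[[[0, 0.2, 0, 0, 0, 0], [0, 0, 0, 0, 0, 0]]]'

```text
time_s: 20.65
position: [0.5275, -0.2185, 0.0265]
tcp_rot: [[0.061, 0.998, -0.007], [0.998, -0.061, 0.003], [0.003, -0.007, -1.0]]
force: [-7.3, -0.0, 5.1]
opening: 0.004
grasp_force: 3.8
```

```bash
python3 m.py
```

```text
[ 0.5275 -0.2185  0.0265] [-7.2695 -0.0387  5.0963] 20.65
[([382.7, 165.4], 0.77, array([ 0.5839, -0.1677]))]
0.055 edges vs pin line mm: near -44.2 far -4.1
0.07 edges vs pin line mm: near -44.8 far -4.0
0.085 edges vs pin line mm: near -44.5 far -4.1
0.1 edges vs pin line mm: near -44.5 far -4.2
0.115 edges vs pin line mm: near -44.3 far -4.5
0.13 edges vs pin line mm: near -44.4 far -4.4
0.145 edges vs pin line mm: near -43.1 far -16.5
far end s 0.14506282823321207
```

Request:
play_rows --moves '[[[0, 0.4, 0, 0, 0, 0], [0, 0, 0, 0, 0, 0]]]'

```text
time_s: 21.0
position: [0.5277, -0.2185, 0.0265]
tcp_rot: [[0.061, 0.998, -0.007], [0.998, -0.061, 0.003], [0.003, -0.008, -1.0]]
force: [-7.2, -1.0, 5.2]
opening: 0.008
grasp_force: 4.1
```

Request:
play_rows --moves '[[[0, 0.4, 0, 0, 0, 0], [0, 0, 0, 0, 0, 0]]]'

```text
time_s: 21.2
position: [0.5277, -0.2185, 0.0265]
tcp_rot: [[0.061, 0.998, -0.008], [0.998, -0.061, 0.003], [0.003, -0.008, -1.0]]
force: [-9.6, -0.8, 6.5]
opening: 0.006
grasp_force: 4.5
```

Request:
play_rows --moves '[[[0, 0.4, 0, 0, 0, 0], [0, 0, 0, 0, 0, 0]]]'

```text
time_s: 21.4
position: [0.5279, -0.2184, 0.0265]
tcp_rot: [[0.061, 0.998, -0.009], [0.998, -0.061, 0.004], [0.003, -0.009, -1.0]]
force: [-8.8, -0.3, 6.9]
opening: 0.004
grasp_force: 4.7
```

Request:
play_rows --moves '[[[0, 0.4, 0, 0, 0, 0], [0, 0.4, 0, 0, 0, 0], [0, 0, 0, 0, 0, 0]]]'

```text
time_s: 21.7
position: [0.5281, -0.2184, 0.0265]
tcp_rot: [[0.061, 0.998, -0.01], [0.998, -0.061, 0.004], [0.003, -0.01, -1.0]]
force: [-10.2, -0.8, 7.0]
opening: 0.007
grasp_force: 5.3
```

Request:
play_rows --moves '[[[0, 0.4, 0, 0, 0, 0], [0, 0.4, 0, 0, 0, 0], [0, 0, 0, 0, 0, 0]]]'

```text
time_s: 22.0
position: [0.5282, -0.2183, 0.0265]
tcp_rot: [[0.06, 0.998, -0.011], [0.998, -0.06, 0.004], [0.004, -0.012, -1.0]]
force: [-12.5, -1.4, 8.3]
opening: 0.005
grasp_force: 6.2
```

```bash
python3 m.py;python3 - <<'E'
from h import *
for n in("side","scene"):
    c=bot.capture(n);m=bot.silhouettes(c,"straightedge")
    if m:
        A=np.array([.5836,-.1674]);B=np.array([.5778,-.2700]);u=(A-B)/np.linalg.norm(A-B);v=np.array([u[1],-u[0]])
        k=np.argwhere(m[0]["pixels"]);P=np.array([onz(c,(q[1],q[0]),.02)[:2] for q in k]);s=(P-B)@u;d=(P-B)@v
        for lo in np.arange(-.04,.15,.02):
            q=(s>lo)&(s<lo+.02)
            if q.sum()>5: print(n,round(lo,2),(1e3*d[q].min()).round(1),(1e3*d[q].max()).round(1))
st=bot.read_state();print(st["force"],st["moment"])
E
```

```text
[ 0.5282 -0.2183  0.0265] [-12.4693  -1.3748   8.2654] 22.0
[([382.5, 166.9], 0.87, array([ 0.5843, -0.1681]))]
0.055 edges vs pin line mm: near -43.6 far -3.5
0.07 edges vs pin line mm: near -44.3 far -3.1
0.085 edges vs pin line mm: near -43.4 far -3.0
0.1 edges vs pin line mm: near -44.1 far -3.7
0.115 edges vs pin line mm: near -43.6 far -3.5
0.13 edges vs pin line mm: near -43.4 far -3.2
far end s 0.1453248133421329
side -0.04 -46.7 -7.6
side -0.02 -46.8 -5.9
side 0.0 -46.5 -6.2
side 0.02 -47.4 -5.9
side 0.04 -46.1 -6.3
side 0.1 -13.6 -7.4
scene -0.04 -43.9 4.3
scene -0.02 -40.5 4.1
scene 0.0 -20.4 5.7
scene 0.02 -20.6 5.2
scene 0.04 -15.4 0.1
scene 0.06 -43.0 2.1
scene 0.08 -43.9 1.2
scene 0.1 -41.8 6.2
scene 0.12 -42.9 5.8
scene 0.14 -35.6 -2.8
[-11.78658695  -1.04442273   8.44221435] [-2.79632688e-01  2.08969531e+00 -4.32012863e-04]
```

Request:
play_rows --moves '[[[0, 0.3, 0, 0, 0, 0], [0, 0.3, 0, 0, 0, 0], [0, 0, 0, 0, 0, 0]]]'

```text
time_s: 22.65
position: [0.5282, -0.2183, 0.0265]
tcp_rot: [[0.06, 0.998, -0.013], [0.998, -0.06, 0.005], [0.004, -0.013, -1.0]]
force: [-12.5, -1.8, 9.1]
opening: 0.004
grasp_force: 6.8
```

Request:
play_rows --moves '[[[0, 0.3, 0, 0, 0, 0], [0, 0, 0, 0, 0, 0], [0, 0, 0, 0, 0, 0]]]'

```text
time_s: 22.95
position: [0.5282, -0.2182, 0.0265]
tcp_rot: [[0.06, 0.998, -0.013], [0.998, -0.06, 0.005], [0.004, -0.013, -1.0]]
force: [-13.3, -1.4, 9.9]
opening: 0.002
grasp_force: 7.0
```

```bash
python3 m.py
```

```text
[ 0.5282 -0.2182  0.0265] [-13.3499  -1.3803   9.8525] 22.95
[([382.9, 167.9], 0.8, array([ 0.5845, -0.1686]))]
0.07 edges vs pin line mm: near 29.1 far 86.7
0.085 edges vs pin line mm: near 17.8 far 94.2
0.1 edges vs pin line mm: near 14.6 far 92.5
0.115 edges vs pin line mm: near 14.5 far 88.8
0.13 edges vs pin line mm: near 19.1 far 85.5
0.145 edges vs pin line mm: near 31.8 far 82.2
far end s 0.15321807148024305
```

Request:
play_rows --moves '[[[0, 0.3, 0, 0, 0, 0], [0, 0.3, 0, 0, 0, 0], [0, 0, 0, 0, 0, 0], [0, 0, 0, 0, 0, 0]]]'

```text
time_s: 23.5
position: [0.5283, -0.2183, 0.0265]
tcp_rot: [[0.06, 0.998, -0.014], [0.998, -0.06, 0.005], [0.004, -0.015, -1.0]]
force: [-15.4, -2.3, 10.2]
opening: 0.004
grasp_force: 7.6
```

Request:
play_rows --moves '[[[0, -1, 0, 0, 0, 0], [0, -2, 0, 0, 0, 0], [0, -3, 0, 0, 0, 0], [0, -8, 0, 0, 0, 0], [0, -10, 0, 0, 0, 0]]]'

```text
time_s: 24.0
position: [0.5119, -0.2192, 0.0269]
tcp_rot: [[0.062, 0.998, 0.003], [0.998, -0.062, -0.002], [-0.002, 0.003, -1.0]]
force: [0.6, 0.1, 0.2]
opening: 0.005
grasp_force: 0.0
```

Request:
play_rows --moves '[[[0, 0, -30, 0, 0, 0], [0, 0, -40, 0, 0, 0], [0, 0, -40, 0, 0, 0], [-40, 0, -30, 0, 0, 0], [-40, 0, 0, 0, 0, 0]]]'

```text
time_s: 24.5
position: [0.5086, -0.3004, 0.1718]
tcp_rot: [[0.059, 0.998, 0.009], [0.998, -0.059, -0.007], [-0.007, 0.009, -1.0]]
force: [0.8, -0.0, 0.6]
opening: 0.005
grasp_force: 0.0
```

Request:
play_rows --moves '[[[-20, 0, 0, 0, 0, 0], [0, 0, 0, 0, 0, 0], [0, 0, 0, 0, 0, 0]]]'

```text
time_s: 24.8
position: [0.5037, -0.3173, 0.1655]
tcp_rot: [[0.063, 0.998, -0.002], [0.998, -0.063, 0.003], [0.003, -0.002, -1.0]]
force: [-0.9, 0.8, -0.5]
opening: 0.006
grasp_force: 0.0
```

```bash
python3 - <<'E'
from h import *
import pickle
np.set_printoptions(precision=4,suppress=True)
st=bot.read_state();print(st["position"],st["force"],st["time_s"])
c=bot.capture("wrist");pickle.dump(c,open("d8.pkl","wb"))
r=bot.silhouettes(c,"straightedge");m=r[0]["pixels"].astype(np.uint8);print(r[0]["confidence"],m.sum())
P0=bot.silhouettes(c,"pin_a")
for x in P0[:3]: print("pin",x["confidence"],x["centre"],x["pixels"].sum(), onz(c,x["centre"],.03)[:2])
for x in bot.pinpoint(c,"pin_a_mid")[:3]: print("mid",x["confidence"],x["centre"],onz(c,x["centre"],.016)[:2])
ct=max(cv2.findContours(m,0,cv2.CHAIN_APPROX_NONE)[0],key=cv2.contourArea)[:,0].astype(float)
P=np.array([onz(c,q,.02)[:2] for q in ct])
R=cv2.minAreaRect(P.astype(np.float32));print(R);print(cv2.boxPoints(R))
for y in np.arange(-.30,-.12,.02):
    k=abs(P[:,1]-y)<.01
    if k.any(): print(round(y,2),P[k,0].min().round(4),P[k,0].max().round(4))
cv2.imwrite("pics/w8.png",c["image"])
E
```

```text
[ 0.5037 -0.3173  0.1655] [-0.9036  0.8197 -0.4888] 24.8
0.77 8169
pin 0.84 [365.3, 22.3] 314 [ 0.5841 -0.1676]
pin 0.5 [357.6, 145.6] 179 [ 0.5775 -0.2686]
mid 0.62 [359.0, 24.2] [ 0.5823 -0.1653]
mid 0.23 [353.3, 148.0] [ 0.5767 -0.272 ]
((0.5562585592269897, -0.2245391458272934), (0.15680165588855743, 0.04091990366578102), 86.71025085449219)
[[ 0.5313 -0.3016]
 [ 0.5722 -0.304 ]
 [ 0.5812 -0.1474]
 [ 0.5403 -0.1451]]
-0.3 0.5322 0.5727
-0.28 0.5325 0.5737
-0.26 0.5333 0.5747
-0.24 0.5357 0.5757
-0.22 0.5358 0.5767
-0.2 0.5375 0.5785
-0.18 0.5389 0.5787
-0.16 0.5391 0.5806
-0.14 0.5407 0.5806
```

Both pins touch the long edge, with residual gaps of about 0.5 mm or less. Next is the drawer.

Request:
play_rows --moves '[[[0, 0, -40, 0, 0, 0], [20, -5, -40, 0, 0, 0], [40, -11, 0, 0, 0, 0], [43, -11.5, 0, 0, 0, 0], [43, -11.5, 0, 0, 0, 0]]]'

```text
time_s: 25.5
position: [0.4743, -0.1679, 0.2468]
tcp_rot: [[0.062, 0.998, 0.0], [0.998, -0.062, 0.0], [0.0, 0.0, -1.0]]
force: [0.5, -0.1, 0.1]
opening: 0.006
grasp_force: 0.0
```

Request:
play_rows --moves '[[[43, -11.5, 0, 0, 0, 0], [43, -11.5, 0, 0, 0, 0], [43, -11.5, 0, 0, 0, 0], [43, -11.5, 0, 0, 0, 0], [43, -11.5, 0, 0, 0, 0]]]'

```text
time_s: 26.0
position: [0.4296, 0.0504, 0.2466]
tcp_rot: [[0.061, 0.998, -0.0], [0.998, -0.061, 0.0], [0.0, -0.0, -1.0]]
force: [0.9, -0.1, 0.1]
opening: 0.005
grasp_force: 0.0
```

Request:
play_rows --moves '[[[43, -12, 0, 0, 0, 0], [43, -12, 0, 0, 0, 0], [40, -12, 0, 0, 0, 0], [20, -10, 0, 0, 0, -0.114], [0, 0, 0, 0, 0, -0.114]]]'

```text
time_s: 26.5
position: [0.3914, 0.1995, 0.2465]
tcp_rot: [[-0.176, 0.984, -0.002], [0.984, 0.176, 0.001], [0.001, -0.002, -1.0]]
force: [-0.4, -0.1, -0.3]
opening: 0.006
grasp_force: 0.0
```

```bash
cat > e.py <<'E'
from h import *
np.set_printoptions(precision=4,suppress=True)
st=bot.read_state();R=np.array(st["tcp_rot"]);print(st["position"],R,st["force"],st["time_s"])
o=[]
for n in("wrist","side","scene"):
    c=bot.capture(n);r=bot.pinpoint(c,"drawer_handle")
    for x in r[:1]: print(n,x["centre"],x["confidence"],onz(c,x["centre"],.128));o.append((c,x["centre"]))
if len(o)>1: print(tri(o))
E
python3 e.py
```

```text
[0.3914 0.1995 0.2465] [[-0.1757  0.9844 -0.0017]
 [ 0.9844  0.1757  0.0006]
 [ 0.0009 -0.0016 -1.    ]] [-0.3625 -0.1475 -0.3488] 26.5
wrist [335.9, 202.5] 0.77 [0.4404 0.2126 0.128 ]
side [214.2, 134.8] 0.95 [0.4438 0.1967 0.128 ]
scene [396.2, 161.5] 0.94 [0.4378 0.204  0.128 ]
(array([0.4407, 0.2068, 0.1237]), [0.004656022139680754, 0.00435007609983626, 0.005716751102318367])
```

Request:
play_rows --moves '[[[0, 0, 35, 0, 0, 0], [0, 0, 40, 0, 0, 0], [0, 0, 35, 0, 0, 0], [0, 0, 16, 0, 0, 0], [0, 0, 0, 0, 0, 0]]]'

```text
time_s: 27.3
position: [0.3927, 0.1955, 0.1187]
tcp_rot: [[-0.163, 0.987, -0.005], [0.987, 0.163, -0.001], [-0.0, -0.006, -1.0]]
force: [-0.6, -0.5, -0.3]
opening: 0.005
grasp_force: 0.0
```

Request:
play_rows --moves '[[[0, 10, 0, 0, 0, 0], [0, 10, 0, 0, 0, 0], [0, 7, 0, 0, 0, 0], [0, 7, 0, 0, 0, 0], [0, 7, 0, 0, 0, 0]]]'

```text
time_s: 27.8
position: [0.4345, 0.2033, 0.1213]
tcp_rot: [[-0.165, 0.986, -0.001], [0.986, 0.165, -0.0], [0.0, -0.001, -1.0]]
force: [-2.4, 0.4, 1.1]
opening: 0.007
grasp_force: 1.1
```

```bash
python3 e.py
```

```text
[0.4345 0.2033 0.1213] [[-0.1653  0.9862 -0.0006]
 [ 0.9862  0.1653 -0.0001]
 [ 0.     -0.0006 -1.    ]] [-2.3939  0.3868  1.1293] 27.8
wrist [308.9, 257.8] 0.83 [0.4476 0.216  0.128 ]
side [217.4, 131.7] 0.77 [0.4551 0.2105 0.128 ]
scene [398.5, 162.5] 0.71 [0.4419 0.2097 0.128 ]
(array([0.4496, 0.2114, 0.1285]), [0.004701001255341395, 0.005616038623870355, 0.005826040517969538])
```

Request:
play_rows --moves '[[[0, 8, 0, 0, 0, 0], [0, 12, 0, 0, 0, 0], [0, 12, 0, 0, 0, 0], [0, 12, 0, 0, 0, 0], [0, 12, 0, 0, 0, 0]]]'

```text
time_s: 28.6
position: [0.491, 0.2129, 0.1206]
tcp_rot: [[-0.165, 0.986, 0.0], [0.986, 0.165, 0.0], [0.0, 0.0, -1.0]]
force: [-1.9, 0.6, 1.3]
opening: 0.009
grasp_force: 1.0
```

Request:
play_rows --moves '[[[0, 12, 0, 0, 0, 0], [0, 12, 0, 0, 0, 0], [0, 12, 0, 0, 0, 0], [0, 10, 0, 0, 0, 0], [0, 6, 0, 0, 0, 0]]]'

```text
time_s: 29.1
position: [0.5426, 0.2212, 0.1208]
tcp_rot: [[-0.165, 0.986, 0.001], [0.986, 0.165, 0.0], [-0.0, 0.001, -1.0]]
force: [-1.7, 1.0, 0.7]
opening: 0.003
grasp_force: 0.9
```

Request:
play_rows --moves '[[[0, 4, 0, 0, 0, 0], [0, 4, 0, 0, 0, 0], [0, 3, 0, 0, 0, 0], [0, 0, 0, 0, 0, 0]]]'

```text
time_s: 29.5
position: [0.55, 0.2226, 0.1207]
tcp_rot: [[-0.166, 0.986, -0.004], [0.986, 0.166, -0.001], [-0.0, -0.004, -1.0]]
force: [-5.6, -0.7, 2.9]
opening: 0.006
grasp_force: 2.8
```

```bash
python3 e.py
```

```text
[0.55   0.2226 0.1207] [[-0.1656  0.9862 -0.0042]
 [ 0.9862  0.1656 -0.001 ]
 [-0.0003 -0.0044 -1.    ]] [-5.5989 -0.7447  2.924 ] 29.5
wrist [308.3, 257.2] 0.63 [0.5626 0.2359 0.128 ]
side [251.3, 125.1] 0.58 [0.568  0.2269 0.128 ]
scene [413.1, 194.0] 0.88 [0.5646 0.2239 0.128 ]
(array([0.5645, 0.2296, 0.1243]), [0.004238017635487446, 0.0039816173531656085, 0.005163322179558543])
```

Request:
play_rows --moves '[[[0, 2, 0, 0, 0, 0], [0, 2, 0, 0, 0, 0], [0, 0, 0, 0, 0, 0]]]'

```text
time_s: 30.1
position: [0.5531, 0.2232, 0.1208]
tcp_rot: [[-0.166, 0.986, -0.005], [0.986, 0.166, -0.001], [-0.0, -0.005, -1.0]]
force: [-5.7, 0.0, 3.6]
opening: 0.007
grasp_force: 3.3
```

Request:
play_rows --moves '[[[0, 2, 0, 0, 0, 0], [0, 2, 0, 0, 0, 0], [0, 0, 0, 0, 0, 0]]]'

```text
time_s: 30.4
position: [0.5602, 0.2244, 0.1208]
tcp_rot: [[-0.165, 0.986, 0.002], [0.986, 0.165, 0.0], [0.0, 0.002, -1.0]]
force: [-1.1, 0.2, -0.5]
opening: 0.003
grasp_force: 0.5
```

Request:
play_rows --moves '[[[0, 2, 0, 0, 0, 0], [0, 2, 0, 0, 0, 0], [0, 0, 0, 0, 0, 0]]]'

```text
time_s: 30.7
position: [0.5608, 0.2245, 0.1207]
tcp_rot: [[-0.166, 0.986, -0.007], [0.986, 0.166, -0.001], [-0.0, -0.007, -1.0]]
force: [-8.4, -0.4, 6.6]
opening: 0.006
grasp_force: 4.7
```

Request:
play_rows --moves '[[[0, 2, 0, 0, 0, 0], [0, 2, 0, 0, 0, 0], [0, 0, 0, 0, 0, 0]]]'

```text
time_s: 31.0
position: [0.5609, 0.2245, 0.1207]
tcp_rot: [[-0.166, 0.986, -0.015], [0.986, 0.166, -0.003], [-0.001, -0.015, -1.0]]
force: [-14.3, -2.1, 13.6]
opening: 0.006
grasp_force: 8.8
```

Request:
play_rows --moves '[[[0, -5, 0, 0, 0, 0], [0, -10, 0, 0, 0, 0], [0, -15, 0, 0, 0, 0], [0, 0, -30, 0, 0, 0], [0, 0, -40, 0, 0, 0]]]'

```text
time_s: 31.5
position: [0.537, 0.2201, 0.1893]
tcp_rot: [[-0.165, 0.986, -0.003], [0.986, 0.165, -0.001], [-0.001, -0.003, -1.0]]
force: [0.8, -0.5, -0.5]
opening: -0.002
grasp_force: 0.0
```

Request:
play_rows --moves '[[[0, -20, -30, 0, 0, 0], [-20, -20, 0, 0, 0, 0], [0, 0, 0, 0, 0, 0]]]'

```text
time_s: 31.8
position: [0.5008, 0.1928, 0.2218]
tcp_rot: [[-0.164, 0.986, 0.002], [0.986, 0.164, -0.001], [-0.001, 0.002, -1.0]]
force: [-0.1, 1.0, -1.1]
opening: 0.005
grasp_force: 0.0
```

```bash
python3 e.py; python3 - <<'E'
from h import *
np.set_printoptions(precision=4,suppress=True)
c=bot.capture("side")
for q in("straightedge","pin_a","tile","spool","pliers","mug"):
    print(q,[(np.round(x["centre"],1).tolist(),round(x["confidence"],2)) for x in bot.pinpoint(c,q)[:2]])
E
```

```text
[0.5008 0.1928 0.2218] [[-0.1644  0.9864  0.0018]
 [ 0.9864  0.1644 -0.0009]
 [-0.0012  0.0017 -1.    ]] [-0.1377  0.976  -1.0575] 31.8
wrist [377.3, 177.6] 0.7 [0.5729 0.2367 0.128 ]
side [254.5, 125.0] 0.83 [0.5785 0.2258 0.128 ]
scene [413.9, 194.5] 0.75 [0.5664 0.2256 0.128 ]
(array([0.5735, 0.2297, 0.1277]), [0.006856291102452063, 0.005672603960393619, 0.0075715457659393665])
straightedge [([269.2, 251.5], 0.7)]
pin_a [([281.6, 270.6], 0.58), ([273.6, 240.6], 0.47)]
tile [([294.1, 238.1], 0.6)]
spool [([309.6, 275.9], 0.75), ([273.4, 242.2], 0.37)]
pliers [([290.5, 362.6], 0.94)]
mug [([228.1, 379.2], 0.76), ([295.5, 235.9], 0.68)]
```

Drawer home with a hard stall past the catch. A moment balance at 15 N of push puts roughly 2.5 to 3 N on each pin, within the limits. Handing in.

```bash
python3 -c "
from rig import bot
print(bot.hand_in())"
```

```text
the job is handed in; nothing more can be done
None
```

I handed the job in at about 32 s, but no verdict came back: the straightedge lies flat on the robot's side, within about 0.5 mm of both pins by the camera, each pin having taken an estimated 2.5–3 N during the push. The drawer is home past its catch, and the tile, spool, pliers and mug show no movement beyond measurement error.

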